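# Raise the counterweighted gate and feed the blank to the stop

## Task

The jig's counterweighted gate arm bars its lane. Without gripping or lifting anything, push the steel cross bar at the arm's free end up and away from you, past its balance point, so that the arm stays raised by itself; then push the wooden blank along the lane, under the raised arm, until it rests against the end stop, and let go of everything. Push gently and leave the plane, the wax tin and the spare block beside the jig alone.

Things in the scene. Friction and masses are not known exactly. Their poses are not given: they have to be found in the camera images.
- jig: plywood jig fixed to the bench, board 12 mm thick. Origin: underside of the board, on the bench. At yaw 0 x points away from the robot, y left. A lane 48 mm wide runs along y at x = -20 mm, from y -210 to 90 mm, between rails with tops at z 20 mm, 14 mm wide. The board ends at x -80 and 50 mm, y -230 and 140 mm. Two cheeks carry the hinge: x 90..156 mm, y +-32..58 mm, up to z 154 mm
- gate_arm (a joint): angle of the gate arm, rad. 0 = down: from the hinge it slopes up 25 deg towards jig -x, and its hanging wooden tongue (34 mm wide, 12 mm thick) blocks the lane at jig y = 0. Grows as the arm swings up and over towards jig +x, to a stop at 1.5. Balance point between 0.8 and 1.0: below it the arm falls back, above it swings on to the stop and stays. Counterweight on the tail. Starts to move with 1.3 to 2.5 N on the bar
- gate_hinge (a point): point on the hinge axis, midway between the cheeks, jig x = 110 mm, y = 0, z = 90 mm; the axis is the jig's y axis
- gate_bar (a point): centre of the steel cross bar at the arm's free end (moves with it), 170 mm from the hinge axis: a free-turning roller 22 mm thick, 92 mm long, along jig y. The arm itself is 24 mm wide, 18 mm thick. A vertical finger in front of the bar (its jig -x side) that moves to jig +x pushes the arm up; the bar rolls on the finger and its z goes from 162 mm to 260 mm
- blank_center (a point): centre (half-way up) of the loose wooden blank, a plain offcut 42 mm wide, 160 mm long, 30 mm high, about 0.14 kg, lying in the lane (centre 27 mm above the bench), long side along it. It starts short of the tongue and is pushed at its jig -y end towards jig +y; its upper 22 mm stand above the rails
- end_stop (a point): middle of the face of the end stop, a wooden block across the lane, 100 mm wide, top at z 52 mm; its face looks to the jig's -y, at jig y = 90 mm. The blank rests against it when the blank's centre lies 80 mm before it
- block_plane: bystander: steel block plane, 46 x 160 x 43 mm, loose, origin under its centre
- wax: bystander: round tin, 68 mm across, 26 mm high, loose, origin under its centre
- spare_block: bystander: plain wooden offcut 60 x 90 x 35 mm, loose, not in the lane, origin under its centre
Mind the look-alikes: they are no part of the job. What is shaped like the part that bears blank_center but turquoise is not meant.

How it is judged (in metres and radians):
On the way, in this order (a step that is already met when the one before it is completed fails the run):
1. the gate arm is up past its balance point and stays, with the blank still short of the gate (value of joint gate_arm above 1.35 rad and y of blank_center in the frame of jig below -0.07 m), for 0.3 s.
2. the blank has been pushed along the lane to the end stop (y of blank_center in the frame of end_stop above -0.085 m and value of joint gate_arm above 1.35 rad), for 0.2 s.
At the end, for the whole second after the job is handed in: the gate arm stays raised by itself (joint above 1.35 rad), the blank lies flat in the lane (within 8 mm of its middle line) against the end stop (gap under 5 mm), at rest (all of step 2 and x of blank_center in the frame of end_stop between -0.008 and 0.008 m and angle between the y axis of blank and the y axis of jig, either way round below 0.15 rad and height (world z) of blank_center below 0.032 m and linear speed of blank below 0.01 m/s); the robot touches nothing.
It fails at once if the blank is lifted or tipped (height (world z) of blank_center above 0.039 m or angle between blank's own z axis and vertical above 0.2 rad).
It fails at once if the gate arm is gripped or forced (over 40 N) (contact force between the fingers and gate_arm above 40 N).
It fails at once if the blank is gripped or forced (over 40 N) (contact force between the fingers and blank above 40 N).
It fails at once if a bystander is moved by more than 20 mm (distance of any of block_plane, wax, spare_block from where it was at the start of the episode above 0.02 m).
It also fails if it takes over 56 s, if anything falls off the work surface, if the arm or the gripper's body presses on something with over 40 N, if the wrist force passes 120 N, or if a joint passes its speed limit or range.

## Robot

A 7-joint arm with a two-finger parallel gripper is mounted at the origin on a cart in front of the work surface, level with it; the furniture and walls round the work are solid. World frame = base frame: x ahead of the robot, y to its left, z up, the work surface at z = 0. Lengths are in mm, angles in degrees, forces in N, time in s.
With the tool pointing down it reaches from about 425 to 875 mm from the base axis. Payload 8.4 kg.
Tool frame: the origin (TCP) lies between the finger pads; the fingertips stand robot.nose_length ahead of it and the grasp point (between the pads) is the TCP (robot.nose_length is the distance from the TCP to the fingertips, in mm); z points along the fingers, y is the line along which they close (so a half turn about z gives the same grasp; the last joint's range is limited). The gripper opens to 85 mm and grips with 20 to 120 N. Pads are 22 mm wide; open, the fingers measure 114 mm over their backs; the gripper's body (76 mm by 85 mm) begins 54 mm behind the grasp point. The pads swing forward as they close: fully open they stand 13 mm farther back than shut.
Start: joints at [-73.407, 19.091, 2.286, 83.961, -0.768, 76.965, -3.352], TCP at [246.4, 601.458, 250.308] pointing down, gripper open.
Joint ranges: [-147.57, 147.57], [-21.85, 119.76], [-74.77, 79.35], [14.55, 137.4], [-85.83, 265.84], [4.83, 119.75], [-152.11, 152.11]. Speed limits (degrees/s): [127.2, 127.2, 159.86, 159.86, 180, 180, 180].

## Interface

Orientations are given as [roll, pitch, yaw] about the fixed x, y, z axes, in that order (R = Rz(yaw) Ry(pitch) Rx(roll)).
In Python, from rig import robot, imaging, job_done gives the robot as it stands.
- The arm moves only by the tool carry_out, never from a script. Its argument "targets" is a list of rows, each an object with "fingers": the closure, from 0 (fully open) to 1 (shut); "delta_pos": the shift along the world's x, y, z in mm, a list of three; "roll": the turn about the world's z in degrees. In form: [{"fingers": fingers, "delta_pos": [tx, ty, tz], "roll": roll}, ...]. A call has 1 to 20 rows; each row shifts and turns the commanded pose from where the row before left it; what a row does not reach is not made up. A row lasts 1/12 s, in which the tool goes at most 41.7 mm and 7.16 degrees, less where a joint would pass 70% of its speed; a pose out of reach is approached as far as the arm can. A call is refused whole if a number of a shift passes 41.7 or a number of a turn 7.16, either way. A call with a gripper value outside its range is refused whole. The fingers move at their own pace and stop on an object; "newtons" is the grip in N (left out, the last holds). Time passes only in rows, so rows that do not move let the fingers close. It gives the time, the measured TCP pose, the force, the opening and the grip force at its end, in the units of the state.
- robot.get_state(): the state, without advancing time (a new reading comes with each control period).
- imaging.snapshot(name): name is "scene" or "top"; returns (picture, depth): 384x512x3 uint8, red, green, blue; 384x512 float32, mm along the optical axis (not along the pixel's ray), 0 where there is no reading.
- imaging.calibration(name): a dict with "K" (3x3 intrinsics, pixels), "xyz" and "rotation" of the camera in the world. Camera axes: x right, y down, z forward; pixel columns grow to the right and rows downward; lengths in mm; the calibration is good to about 2 mm. A picture is of the moment at which its call begins. calibration takes no time and is no camera call.
- job_done(): hands the job in; it is judged then, once.
Trained networks look in the newest picture that a camera, given by its name, has taken for a name from the list of things; names that differ only in an ending like _2 or _b are one class to them, and where a whole thing is asked for, a point or a joint stands for the part that bears it (a point fixed in the world has none). Each returns a list of dicts, best first, with "p" (0 to 1); they miss things now and then, are a little off and sometimes report something else, mostly with a low value. They report only what shows in the picture. A call takes as long as a camera call. They do not tell look-alikes from the thing itself.
- imaging.recognise(camera, query): "rect" ([left, top, width, height] in pixels, round what is visible of it).
- imaging.masks_of(camera, query): "mask" (384x512 bool, what is visible of it) and "rect" ([left, top, width, height] in pixels, round what is visible of it).
- imaging.spot_point(camera, query): "pixel" ([column, row] in pixels: a listed point, or the origin of a listed thing).
The state is a dict: "clock": time; "q": joint angles; "joint_vel": joint speeds; "effort": joint torques, N m; "tool_pos": TCP position; "tool_rot": TCP orientation; "ft_force": force on the tool from outside, world axes, zero at the start; "moment": the same for the moment, N m; "opening": finger opening in mm; "grasp_force": force on a finger pad.
Only numpy, scipy, OpenCV 4.12 (cv2) and the standard library are available. Lean on these libraries where they do the work, as an engineer would, in place of code of your own. Each camera call takes 0.05 s, during which the arm holds its last target. There are 200 camera calls.

## Working session

There is one attempt and no reset: what is moved stays moved. The work goes in short steps, Python scripts to look and compute and a tool call to move; the robot and the scene stay as the last step left them, time stands still between calls to the robot, and variables do not carry over. Pictures are saved under pics/ and viewed, at most 10 in all, crops included, and the job is handed in when it is done.

Besides the shell and the picture viewer there is one more tool, called after ">>>" as name([rows], argument=value, ...), one row to a line, values as JSON. carry_out: Moves the arm, as the interface text tells. Its arguments: {"type":"object","properties":{"targets":{"type":"array"},"newtons":{"type":"number"}},"required":["targets"]}

```bash
mkdir -p pics; cat > h.py <<'E'
import numpy as np, cv2
from rig import robot, imaging, job_done
def cal(n):
    c=imaging.calibration(n); return np.array(c["K"]),np.array(c["xyz"]),c["rotation"]
E
python3 - <<'E'
from h import *
print(robot.nose_length, robot.get_state())
for n in("scene","top"):
    p,d=imaging.snapshot(n); cv2.imwrite(f"pics/{n}0.png",p[:,:,::-1]); np.save(f"{n}d.npy",d)
    print(n,imaging.calibration(n))
    for q in("gate_hinge","gate_bar","blank_center","end_stop","jig","block_plane","wax","spare_block"):
        print(q,[(np.round(r["pixel"]),round(r["p"],2),d[int(r["pixel"][1]),int(r["pixel"][0])]) for r in imaging.spot_point(n,q)[:3]])
E
```

```text
19.0 {'clock': 0.0, 'q': array([-73.40525874,  19.12944924,   2.28410809,  84.01189585,
        -0.76740197,  76.9642304 ,  -3.35006218]), 'joint_vel': array([-0.02779164, -0.00093063,  0.05650257,  0.07094928,  0.02251744,
        0.08342515, -0.08860688]), 'effort': array([-1.84211749e-04, -6.58563137e+01,  1.36524092e+00, -4.05574894e+01,
        1.66504900e-02,  1.25503974e-02,  6.35144033e-05]), 'tool_pos': array([246.28149752, 601.07720712, 249.44001781]), 'tool_rot': array([-1.79909871e+02,  6.26026707e-03,  1.57722814e+02]), 'ft_force': array([-0.1830733 , -0.09152106, -0.44905941]), 'moment': array([-0.01302822,  0.00690351, -0.01293575]), 'grasp_force': 0.0, 'opening': 85.17927674261199}
scene {'K': array([[460.07740875,   0.        , 253.15892252],
       [  0.        , 460.07740875, 187.47427565],
       [  0.        ,   0.        ,   1.        ]]), 'xyz': array([-406.88726126, 1149.24528186,  968.44717598]), 'rotation': array([-119.07006447,    1.3540106 , -141.53008841])}
gate_hinge [(array([207., 206.]), 0.61, np.float32(1675.28))]
gate_bar [(array([233., 200.]), 0.9, 
[... 687 characters left out ...]
      ,   1.        ]]), 'xyz': array([ 460.38979276,   19.62716636, 1316.08414442]), 'rotation': array([-176.57544534,   -1.58669316,  -88.83809361])}
gate_hinge [(array([213., 153.]), 0.87, np.float32(1218.8872))]
gate_bar [(array([210., 195.]), 0.59, np.float32(1136.0863))]
blank_center [(array([317., 208.]), 0.97, np.float32(1288.2161))]
end_stop [(array([188., 185.]), 0.57, np.float32(1267.7324))]
jig [(array([218., 187.]), 0.69, np.float32(1304.2751))]
block_plane [(array([138., 216.]), 0.82, np.float32(1277.2935)), (array([362., 192.]), 0.21, np.float32(1292.453))]
wax [(array([156., 156.]), 0.88, np.float32(1292.4407))]
spare_block [(array([363., 189.]), 0.72, np.float32(1293.3324))]
```

```bash
python3 -c "
import cv2,numpy as np
a=cv2.imread('pics/scene0.png');b=cv2.imread('pics/top0.png')
cv2.imwrite('pics/both0.png',cv2.resize(np.vstack([a,b]),None,fx=.78,fy=.78))"
```

```text
(no output)
```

View pics/top0.png

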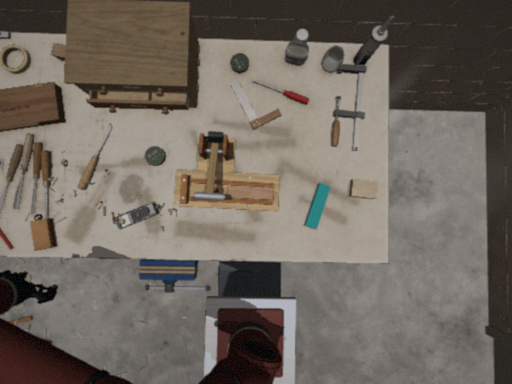

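View pics/scene0.png

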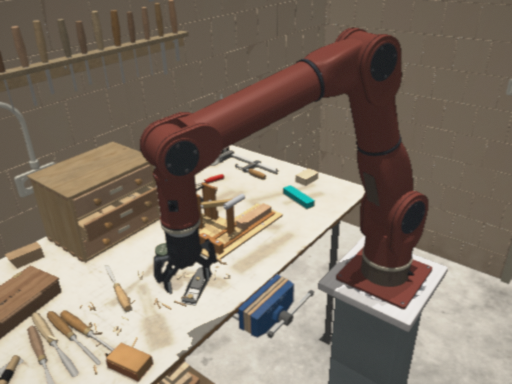

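The top view shows the jig around (228,190), with the steel bar at (210,196) and the blank at about (252,190). The end stop is on the left at (184,189), the turquoise look-alike at (318,205), the plane at (138,215), the wax at (155,156) and the spare block at (363,189).

```bash
cat >> h.py <<'E'
from scipy.spatial.transform import Rotation as R
def cloud(n,d):
    K,t,r=cal(n); Rm=R.from_euler('xyz',r,degrees=True).as_matrix()
    v,u=np.mgrid[:384,:512]
    P=np.stack([(u-K[0,2])/K[0,0]*d,(v-K[1,2])/K[1,1]*d,d],-1)
    return P@Rm.T+t
def proj(n,X):
    K,t,r=cal(n); Rm=R.from_euler('xyz',r,degrees=True).as_matrix()
    p=(np.atleast_2d(X)-t)@Rm@K.T; return p[:,:2]/p[:,2:]
E
python3 - <<'E'
from h import *
d=np.load("topd.npy"); W=cloud("top",d); 
for a in((300,230),(100,240),(250,130),(300,150)): print(a,W[a[1],a[0]].round())
# raised pixels in jig area
for q,(u,v) in dict(bar=(210,196),blank=(252,190),stop=(184,189),hinge=(213,153),wax=(155,156),plane=(138,215),spare=(363,189),turq=(318,205)).items(): print(q,W[v-1:v+2,u-1:u+2].reshape(-1,3).mean(0).round())
z=W[...,2]
def box(name,sel):
    v,u=np.nonzero(sel); p=W[v,u][:,:2].astype(np.float32); r=cv2.minAreaRect(p); print(name,len(p),np.round(r[0]),np.round(r[1]),round(r[2],1),W[v,u,2].mean().round(1))
reg=np.zeros_like(z,bool); reg[165:215,170:285]=1
box("board+",reg&(z>6)); 
r2=np.zeros_like(reg); r2[176:206,226:280]=1
box("blank",r2&(z>31)&(z<60))
r3=np.zeros_like(reg); r3[170:210,172:192]=1
box("stop",r3&(z>42)&(z<62))
box("bar",reg&(z>150))
p,_=imaging.snapshot("top"); c=p[120:225,165:290,::-1]; cv2.imwrite("pics/crop0.png",cv2.resize(c,None,fx=5.5,fy=5.5,interpolation=cv2.INTER_CUBIC))
m=imaging.masks_of("top","blank_center"); print([(x["rect"],x["p"]) for x in m])
E
```

```text
(300, 230) [ 395. -170.    2.]
(100, 240) [346. 535.   1.]
(250, 130) [752.  17.  -0.]
(300, 150) [ 683. -166.    1.]
bar [503. 137. 171.]
blank [532.   5.  42.]
stop [530. 239.  51.]
hinge [648. 138. 104.]
wax [645. 348.  25.]
plane [437. 398.  30.]
spare [ 544. -385.   36.]
turq [ 485. -228.   29.]
board+ 4077 [539.  92.] [170. 405.] 3.3 42.7
blank 560 [524.  11.] [160.  42.] 88.0 41.6
stop 199 [532. 241.] [ 22. 100.] 88.4 51.3
bar 319 [510. 100.] [178.  63.] 77.7 252.9
[([304.6, 185.3, 24.3, 43.8], 0.57)]
```

View pics/crop0.png

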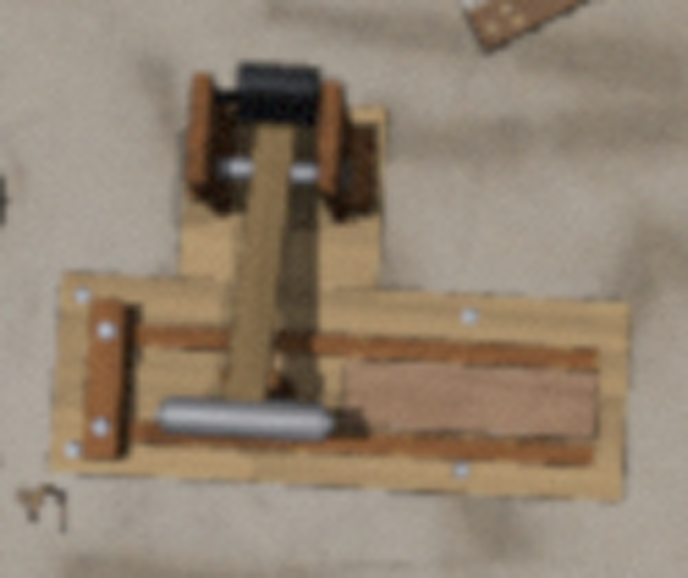

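The blank is already found: it lies in the lane, centre about (524,11), with the jig at roughly (548.5,139.3) and yaw about -2°. The tongue swings towards -x as the arm rises, so I'll push the bar off-centre at jig y ≈ -32.

>>> carry_out([
  {"fingers":1,"delta_pos":[13.3,-30.7,0],"roll":-4.36},
  {"fingers":1,"delta_pos":[13.3,-30.7,0],"roll":-4.36},
  {"fingers":1,"delta_pos":[13.3,-30.7,0],"roll":-4.36},
  {"fingers":1,"delta_pos":[13.3,-30.7,0],"roll":-4.36},
  {"fingers":1,"delta_pos":[13.3,-30.7,0],"roll":-4.36},
  {"fingers":1,"delta_pos":[13.3,-30.7,0],"roll":-4.36},
  {"fingers":1,"delta_pos":[13.3,-30.7,0],"roll":-4.36},
  {"fingers":1,"delta_pos":[13.3,-30.7,0],"roll":-4.36},
  {"fingers":1,"delta_pos":[13.3,-30.7,0],"roll":-4.36},
  {"fingers":1,"delta_pos":[13.3,-30.7,0],"roll":-4.36},
  {"fingers":1,"delta_pos":[13.3,-30.7,0],"roll":-4.36},
  {"fingers":1,"delta_pos":[13.3,-30.7,0],"roll":-4.36},
  {"fingers":1,"delta_pos":[13.3,-30.7,0],"roll":-4.36},
  {"fingers":1,"delta_pos":[13.3,-30.7,0],"roll":-4.36},
  {"fingers":1,"delta_pos":[13.3,-30.7,0],"roll":-4.36},
  {"fingers":1,"delta_pos":[13.3,-30.7,0],"roll":-4.36},
  {"fingers":1,"delta_pos":[0,0,0],"roll":0},
  {"fingers":1,"delta_pos":[0,0,0],"roll":0},
  {"fingers":1,"delta_pos":[0,0,0],"roll":0},
  {"fingers":1,"delta_pos":[0,0,0],"roll":0},
])

```text
clock: 2.67
tool_pos: [458.8, 111.5, 250.3]
tool_rot: [-180.0, -0.0, 88.1]
ft_force: [0.2, 1.2, -0.9]
opening: -0.2
grasp_force: 0.0
```

>>> carry_out([
  {"fingers":1,"delta_pos":[0,-1,-30],"roll":0},
  {"fingers":1,"delta_pos":[0,0,-30],"roll":0},
  {"fingers":1,"delta_pos":[0,0,-30],"roll":0},
  {"fingers":1,"delta_pos":[0,0,0],"roll":0},
  {"fingers":1,"delta_pos":[0,0,0],"roll":0},
])

```text
clock: 3.08
tool_pos: [458.1, 109.9, 159.8]
tool_rot: [-179.8, 0.1, 88.1]
ft_force: [1.0, 0.1, 1.6]
opening: -0.1
grasp_force: 0.0
```

```bash
python3 - <<'E'
from h import *
p,_=imaging.snapshot("scene"); cv2.imwrite("pics/s1.png",cv2.resize(p[140:290,150:330,::-1],None,fx=4,fy=4,interpolation=cv2.INTER_CUBIC))
E
```

```text
(no output)
```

View pics/s1.png

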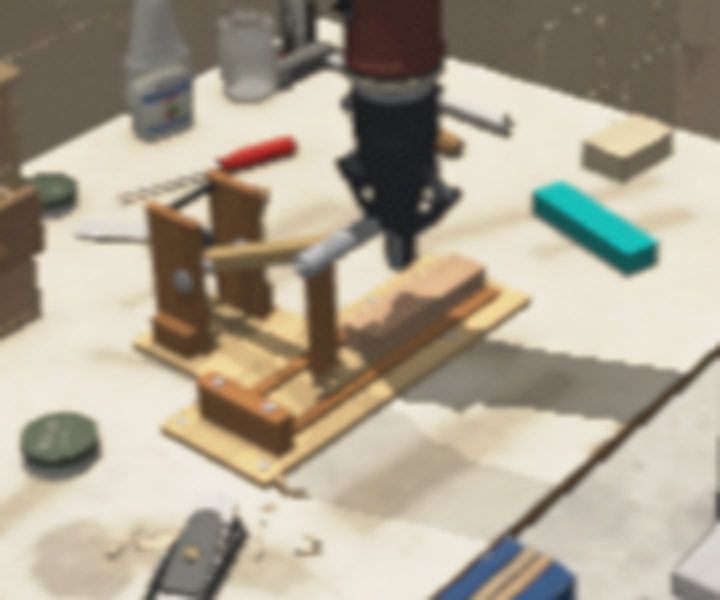

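The picture shows the closed finger at (400,255), in front of the bar's far half, clear of the tongue. Now I'll push slowly, rising with the bar.

>>> carry_out([
  {"fingers":1,"delta_pos":[5,-0.2,0],"roll":0},
  {"fingers":1,"delta_pos":[5,-0.2,0],"roll":0},
  {"fingers":1,"delta_pos":[5,-0.2,0],"roll":0},
  {"fingers":1,"delta_pos":[5,-0.2,0],"roll":0},
  {"fingers":1,"delta_pos":[4,-0.1,6],"roll":0},
  {"fingers":1,"delta_pos":[4,-0.1,7],"roll":0},
  {"fingers":1,"delta_pos":[4,-0.1,7],"roll":0},
  {"fingers":1,"delta_pos":[4,-0.2,6],"roll":0},
  {"fingers":1,"delta_pos":[4,-0.1,6],"roll":0},
  {"fingers":1,"delta_pos":[4,-0.1,5],"roll":0},
  {"fingers":1,"delta_pos":[4,-0.2,5],"roll":0},
  {"fingers":1,"delta_pos":[4,-0.1,4],"roll":0},
])

```text
clock: 4.13
tool_pos: [511.7, 107.5, 207.0]
tool_rot: [180.0, -0.0, 88.0]
ft_force: [-1.4, 0.1, -0.1]
opening: -0.0
grasp_force: 0.4
```

```bash
python3 - <<'E'
from h import *
p,_=imaging.snapshot("scene"); print(robot.get_state()["ft_force"],imaging.spot_point("scene","gate_bar"));cv2.imwrite("pics/s2.png",cv2.resize(p[140:290,150:330,::-1],None,fx=4,fy=4,interpolation=cv2.INTER_CUBIC))
E
```

```text
[0.43639605 0.06106647 1.7763648 ] [{'pixel': [224.8, 184.8], 'p': 0.84}]
```

View pics/s2.png

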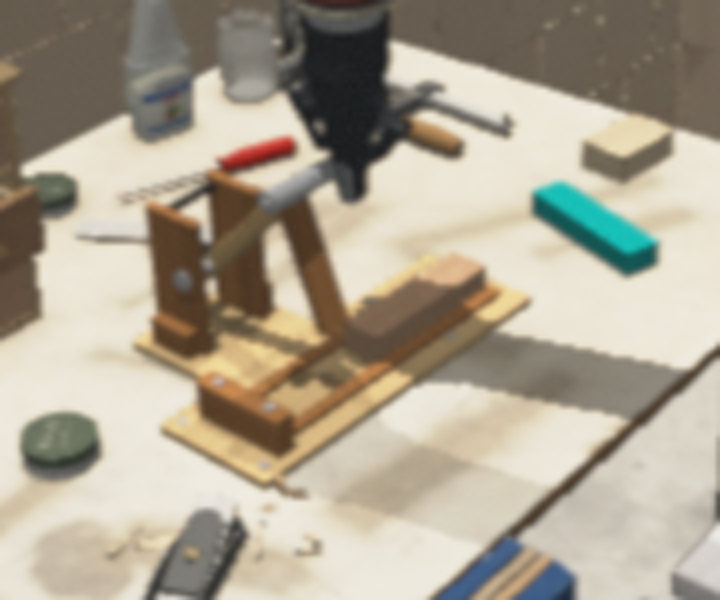

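>>> carry_out([
  {"fingers":1,"delta_pos":[5,-0.2,5],"roll":0},
  {"fingers":1,"delta_pos":[5,-0.2,5],"roll":0},
  {"fingers":1,"delta_pos":[5,-0.2,5],"roll":0},
  {"fingers":1,"delta_pos":[5,-0.2,4],"roll":0},
  {"fingers":1,"delta_pos":[5,-0.2,4],"roll":0},
  {"fingers":1,"delta_pos":[5,-0.2,4],"roll":0},
  {"fingers":1,"delta_pos":[5,-0.2,3],"roll":0},
  {"fingers":1,"delta_pos":[5,-0.2,3],"roll":0},
  {"fingers":1,"delta_pos":[5,-0.2,3],"roll":0},
  {"fingers":1,"delta_pos":[5,-0.2,2],"roll":0},
  {"fingers":1,"delta_pos":[5,-0.2,2],"roll":0},
  {"fingers":1,"delta_pos":[5,-0.2,2],"roll":0},
  {"fingers":1,"delta_pos":[5,-0.2,2],"roll":0},
  {"fingers":1,"delta_pos":[5,-0.2,2],"roll":0},
  {"fingers":1,"delta_pos":[5,-0.2,1],"roll":0},
  {"fingers":1,"delta_pos":[5,-0.2,1],"roll":0},
  {"fingers":1,"delta_pos":[5,-0.1,1],"roll":0},
  {"fingers":1,"delta_pos":[5,-0.1,1],"roll":0},
  {"fingers":1,"delta_pos":[5,-0.1,1],"roll":0},
  {"fingers":1,"delta_pos":[5,-0.1,1],"roll":0},
])

```text
clock: 5.9
tool_pos: [611.7, 103.8, 258.4]
tool_rot: [-180.0, 0.0, 88.0]
ft_force: [-0.8, -0.2, 0.2]
opening: 0.1
grasp_force: 0.0
```

>>> carry_out([
  {"fingers":1,"delta_pos":[5,-0.2,1],"roll":0},
  {"fingers":1,"delta_pos":[5,-0.2,0],"roll":0},
  {"fingers":1,"delta_pos":[5,-0.2,0],"roll":0},
  {"fingers":1,"delta_pos":[0,0,0],"roll":0},
  {"fingers":1,"delta_pos":[0,0,0],"roll":0},
  {"fingers":1,"delta_pos":[0,0,0],"roll":0},
  {"fingers":1,"delta_pos":[0,0,0],"roll":0},
  {"fingers":1,"delta_pos":[0,0,0],"roll":0},
  {"fingers":1,"delta_pos":[0,0,0],"roll":0},
])

```text
clock: 6.65
tool_pos: [626.1, 103.3, 259.4]
tool_rot: [180.0, -0.0, 88.0]
ft_force: [-0.4, -0.0, 0.5]
opening: 0.1
grasp_force: 0.0
```

```bash
python3 - <<'E'
from h import *
p,_=imaging.snapshot("scene"); print(robot.get_state()["ft_force"],imaging.spot_point("scene","gate_bar"));cv2.imwrite("pics/s3.png",cv2.resize(p[120:290,150:330,::-1],None,fx=3.5,fy=3.5,interpolation=cv2.INTER_CUBIC))
E
```

```text
[ 0.09504947  0.18717257 -0.13375811] [{'pixel': [185.9, 162.6], 'p': 0.77}, {'pixel': [205.5, 203.3], 'p': 0.52}]
```

View pics/s3.png

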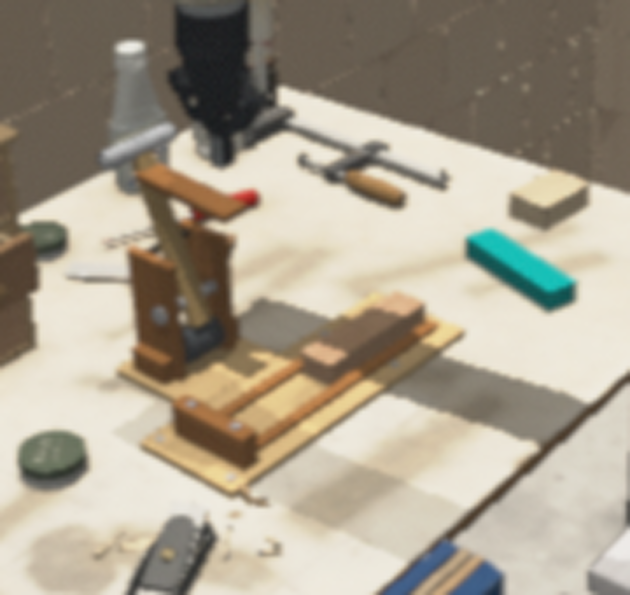

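Step 1 is done: the arm leans back on its stop and the blank is still at its starting place. Next is moving behind the blank.

>>> carry_out([
  {"fingers":1,"delta_pos":[0,-25,0],"roll":0},
  {"fingers":1,"delta_pos":[0,-25,0],"roll":0},
  {"fingers":1,"delta_pos":[-17.7,-25,0],"roll":0},
  {"fingers":1,"delta_pos":[-17.7,-25,0],"roll":0},
  {"fingers":1,"delta_pos":[-17.7,-25,0],"roll":0},
  {"fingers":1,"delta_pos":[-17.7,-25,0],"roll":0},
  {"fingers":1,"delta_pos":[-17.7,-25,0],"roll":0},
  {"fingers":1,"delta_pos":[-17.7,-25,0],"roll":0},
  {"fingers":1,"delta_pos":[0,0,-27],"roll":0},
  {"fingers":1,"delta_pos":[0,0,-27],"roll":0},
  {"fingers":1,"delta_pos":[0,0,-27],"roll":0},
  {"fingers":1,"delta_pos":[0,0,-27],"roll":0},
  {"fingers":1,"delta_pos":[0,0,-27],"roll":0},
  {"fingers":1,"delta_pos":[0,0,-27],"roll":0},
  {"fingers":1,"delta_pos":[0,0,-27],"roll":0},
  {"fingers":1,"delta_pos":[0,0,0],"roll":0},
  {"fingers":1,"delta_pos":[0,0,0],"roll":0},
  {"fingers":1,"delta_pos":[0,0,0],"roll":0},
])

```text
clock: 8.25
tool_pos: [520.8, -97.0, 71.7]
tool_rot: [179.9, 0.0, 87.9]
ft_force: [0.1, -1.2, 0.2]
opening: -0.1
grasp_force: 0.0
```

```bash
python3 - <<'E'
from h import *
d=imaging.snapshot("scene")[1]; print(robot.get_state()["tool_pos"])
ey=np.array([.035,1,0]);ex=np.array([1,-.035,0]);O=np.array([548.5,139.3,0])
print("bar pred",proj("scene",O+171*ex+[0,0,249]),imaging.spot_point("scene","gate_bar"))
print("blank pred",proj("scene",O-20*ex-129*ey+[0,0,27]),imaging.spot_point("scene","blank_center"))
E
```

```text
[521.1928018  -96.96554779  72.13513589]
bar pred [[188.63604888 161.6599094 ]] [{'pixel': [186.8, 162.5], 'p': 0.6}]
blank pred [[253.56708388 216.16620744]] [{'pixel': [254.5, 214.6], 'p': 0.92}, {'pixel': [297.4, 194.3], 'p': 0.9}, {'pixel': [187.1, 161.0], 'p': 0.26}]
```

>>> carry_out([
  {"fingers":1,"delta_pos":[0,0,-14],"roll":0},
  {"fingers":1,"delta_pos":[-0.5,0,-13],"roll":0},
  {"fingers":1,"delta_pos":[0,0,0],"roll":0},
  {"fingers":1,"delta_pos":[0.2,5,0],"roll":0},
  {"fingers":1,"delta_pos":[0.2,5,0],"roll":0},
  {"fingers":1,"delta_pos":[0.1,4,0],"roll":0},
  {"fingers":1,"delta_pos":[0.1,4,0],"roll":0},
  {"fingers":1,"delta_pos":[0.2,5,0],"roll":0},
  {"fingers":1,"delta_pos":[0.2,6,0],"roll":0},
  {"fingers":1,"delta_pos":[0.2,6,0],"roll":0},
  {"fingers":1,"delta_pos":[0.2,6,0],"roll":0},
  {"fingers":1,"delta_pos":[0.2,6,0],"roll":0},
  {"fingers":1,"delta_pos":[0.2,6,0],"roll":0},
  {"fingers":1,"delta_pos":[0.2,6,0],"roll":0},
])

```text
clock: 9.57
tool_pos: [521.5, -37.1, 43.3]
tool_rot: [-180.0, 0.0, 88.0]
ft_force: [-0.7, -1.8, 2.0]
opening: 0.1
grasp_force: 1.1
```

```bash
python3 - <<'E'
from h import *
p,d=imaging.snapshot("scene"); print(robot.get_state()["ft_force"],imaging.spot_point("scene","blank_center"));cv2.imwrite("pics/s4.png",cv2.resize(p[120:290,150:330,::-1],None,fx=3.5,fy=3.5,interpolation=cv2.INTER_CUBIC))
ey=np.array([.035,1,0]);ex=np.array([1,-.035,0]);O=np.array([548.5,139.3,0])
for y in(-110,-90,-70,-50,10): print(y,proj("scene",O-20*ex+y*ey+[0,0,27]))
E
```

```text
[-0.01676486  0.01715784 -0.36138294] [{'pixel': [244.0, 220.1], 'p': 0.94}, {'pixel': [297.9, 196.3], 'p': 0.82}]
-110 [[250.28925802 218.3098714 ]]
-90 [[246.78735921 220.60007673]]
-70 [[243.23137814 222.9256513 ]]
-50 [[239.62005221 225.28742083]]
10 [[228.44077569 232.59855119]]
```

View pics/s4.png

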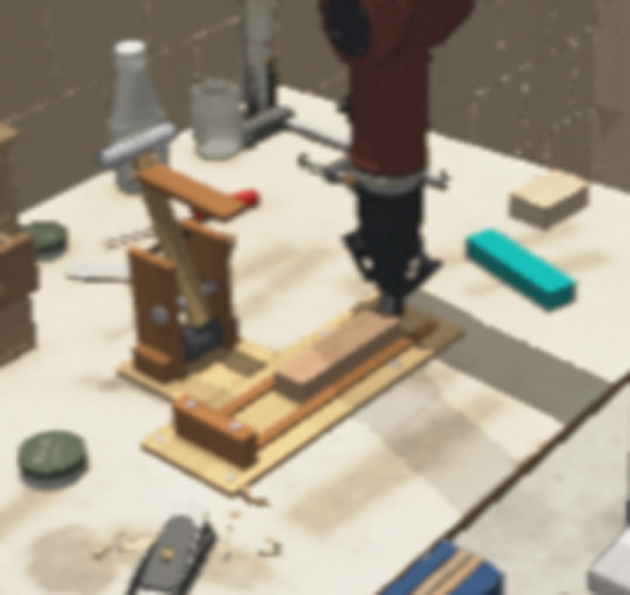

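The blank is sliding flat in the lane (about (340,350) in the crop), with the finger behind it at (390,300).

>>> carry_out([
  {"fingers":1,"delta_pos":[0.2,5,0],"roll":0},
  {"fingers":1,"delta_pos":[0.2,5,0],"roll":0},
  {"fingers":1,"delta_pos":[0.2,5,0],"roll":0},
  {"fingers":1,"delta_pos":[0.2,5,0],"roll":0},
  {"fingers":1,"delta_pos":[0.2,5,0],"roll":0},
  {"fingers":1,"delta_pos":[0.2,5,0],"roll":0},
  {"fingers":1,"delta_pos":[0.2,5,0],"roll":0},
  {"fingers":1,"delta_pos":[0.2,5,0],"roll":0},
  {"fingers":1,"delta_pos":[0.2,5,0],"roll":0},
  {"fingers":1,"delta_pos":[0.2,5,0],"roll":0},
  {"fingers":1,"delta_pos":[0.2,5,0],"roll":0},
  {"fingers":1,"delta_pos":[0.2,5,0],"roll":0},
  {"fingers":1,"delta_pos":[0.2,5,0],"roll":0},
  {"fingers":1,"delta_pos":[0.2,5,0],"roll":0},
  {"fingers":1,"delta_pos":[0.1,4,0],"roll":0},
  {"fingers":1,"delta_pos":[0.1,3,0],"roll":0},
  {"fingers":1,"delta_pos":[0.1,2,0],"roll":0},
  {"fingers":1,"delta_pos":[0,2,0],"roll":0},
  {"fingers":1,"delta_pos":[0,1,0],"roll":0},
])

```text
clock: 11.25
tool_pos: [524.6, 44.4, 43.3]
tool_rot: [-180.0, 0.0, 88.0]
ft_force: [0.2, -0.4, -0.3]
opening: 0.2
grasp_force: 0.4
```

>>> carry_out([
  {"fingers":1,"delta_pos":[0.1,1.5,0],"roll":0},
  {"fingers":1,"delta_pos":[0,1.5,0],"roll":0},
  {"fingers":1,"delta_pos":[0.1,1.5,0],"roll":0},
  {"fingers":1,"delta_pos":[0,1,0],"roll":0},
  {"fingers":1,"delta_pos":[0,1,0],"roll":0},
])

```text
clock: 11.67
tool_pos: [524.8, 50.8, 43.3]
tool_rot: [-180.0, 0.0, 88.0]
ft_force: [-0.6, -0.9, -0.3]
opening: -0.2
grasp_force: 0.4
```

>>> carry_out([
  {"fingers":1,"delta_pos":[0.1,1,0],"roll":0},
  {"fingers":1,"delta_pos":[0,1,0],"roll":0},
  {"fingers":1,"delta_pos":[0,1,0],"roll":0},
  {"fingers":1,"delta_pos":[0,1,0],"roll":0},
  {"fingers":1,"delta_pos":[0.1,1,0],"roll":0},
])

```text
clock: 12.08
tool_pos: [525.0, 55.8, 43.3]
tool_rot: [-180.0, 0.0, 88.0]
ft_force: [0.3, -0.6, -0.4]
opening: -0.3
grasp_force: 0.4
```

>>> carry_out([
  {"fingers":1,"delta_pos":[0.1,0.7,0],"roll":0},
  {"fingers":1,"delta_pos":[0,0.7,0],"roll":0},
  {"fingers":1,"delta_pos":[0,0.7,0],"roll":0},
])

```text
clock: 12.33
tool_pos: [525.1, 57.9, 43.3]
tool_rot: [-180.0, 0.0, 88.0]
ft_force: [-0.1, -0.6, 0.3]
opening: 0.0
grasp_force: 0.4
```

```bash
python3 - <<'E'
from h import *
s=robot.get_state(); print(s["tool_pos"],s["ft_force"])
_,d=imaging.snapshot("top"); W=cloud("top",d)
# profile along the lane: height vs y along line x≈lane
ey=np.array([.035,1,0]);ex=np.array([1,-.035,0]);O=np.array([548.5,139.3,0])
J=np.stack([(W-O)@ex,(W-O)@ey,W[...,2]],-1)
m=(abs(J[...,0]+20)<12)&(J[...,1]>-80)&(J[...,1]<120)
a=J[m]; a=a[np.argsort(a[:,1])]
for y in range(60,112,3):
    s=a[(a[:,1]>=y)&(a[:,1]<y+3)]; print(y,len(s),s[:,2].mean().round(1) if len(s) else '', s[:,2].min().round(1) if len(s) else '')
E
```

```text
[525.11561387  57.93628083  43.30705125] [-0.05383139 -0.58349214  0.30813668]
60 7 41.6 36.9
63 5 42.4 39.1
66 4 42.4 39.2
69 7 40.1 38.4
72 6 41.6 39.3
75 7 42.2 37.0
78 7 41.8 36.6
81 7 41.2 37.4
84 6 42.3 38.6
87 2 41.3 39.7
90 13 46.0 35.9
93 5 50.9 49.0
96 8 53.4 49.6
99 4 52.7 49.7
102 6 52.5 49.5
105 5 50.6 46.6
108 7 50.9 48.8
111 1 51.6 51.6
```

>>> carry_out([
  {"fingers":1,"delta_pos":[0,0.7,0],"roll":0},
  {"fingers":1,"delta_pos":[0,0.7,0],"roll":0},
  {"fingers":1,"delta_pos":[0,0.6,0],"roll":0},
])

```text
clock: 12.63
tool_pos: [525.1, 58.5, 43.3]
tool_rot: [-180.0, 0.1, 87.9]
ft_force: [-0.3, -8.7, 0.4]
opening: -0.0
grasp_force: 4.0
```

>>> carry_out([
  {"fingers":1,"delta_pos":[0,0.7,0],"roll":0},
  {"fingers":1,"delta_pos":[0,0.7,0],"roll":0},
])

```text
clock: 12.8
tool_pos: [525.1, 58.5, 43.3]
tool_rot: [180.0, 0.2, 87.8]
ft_force: [0.1, -13.0, 2.4]
opening: 0.1
grasp_force: 6.3
```

The force has risen to 13 N with no further travel, so the blank is against the stop. I'll back off and rise.

>>> carry_out([
  {"fingers":1,"delta_pos":[0,-2,0],"roll":0},
  {"fingers":1,"delta_pos":[-0.1,-4,0],"roll":0},
  {"fingers":1,"delta_pos":[-0.3,-10,0],"roll":0},
  {"fingers":1,"delta_pos":[-0.6,-20,0],"roll":0},
  {"fingers":1,"delta_pos":[-1,-30,0],"roll":0},
  {"fingers":1,"delta_pos":[0,-20,20],"roll":0},
  {"fingers":1,"delta_pos":[0,-20,30],"roll":0},
  {"fingers":1,"delta_pos":[0,-20,30],"roll":0},
  {"fingers":1,"delta_pos":[0,-20,30],"roll":0},
  {"fingers":1,"delta_pos":[0,0,0],"roll":0},
  {"fingers":1,"delta_pos":[0,0,0],"roll":0},
  {"fingers":1,"delta_pos":[0,0,0],"roll":0},
])

```text
clock: 13.8
tool_pos: [522.8, -84.4, 152.9]
tool_rot: [-180.0, -0.0, 88.0]
ft_force: [-0.5, 0.5, -0.1]
opening: 0.0
grasp_force: 0.0
```

```bash
python3 - <<'E'
from h import *
p,d=imaging.snapshot("top"); W=cloud("top",d); s=robot.get_state(); print(s["tool_pos"],s["ft_force"])
z=W[...,2]; r=np.zeros_like(z,bool); r[178:204,189:250]=1
v,u=np.nonzero(r&(z>31)&(z<47)&(W[...,0]>490)&(W[...,0]<560)); print(cv2.minAreaRect(W[v,u][:,:2].astype(np.float32)))
cv2.imwrite("pics/t5.png",cv2.resize(p[120:225,165:290,::-1],None,fx=5.5,fy=5.5,interpolation=cv2.INTER_CUBIC))
E
```

```text
[522.50283245 -83.97441608 152.32114473] [-0.53174414  0.18902734 -0.05471406]
((529.1171875, 146.97381591796875), (153.6128387451172, 42.101627349853516), 88.15672302246094)
```

View pics/t5.png

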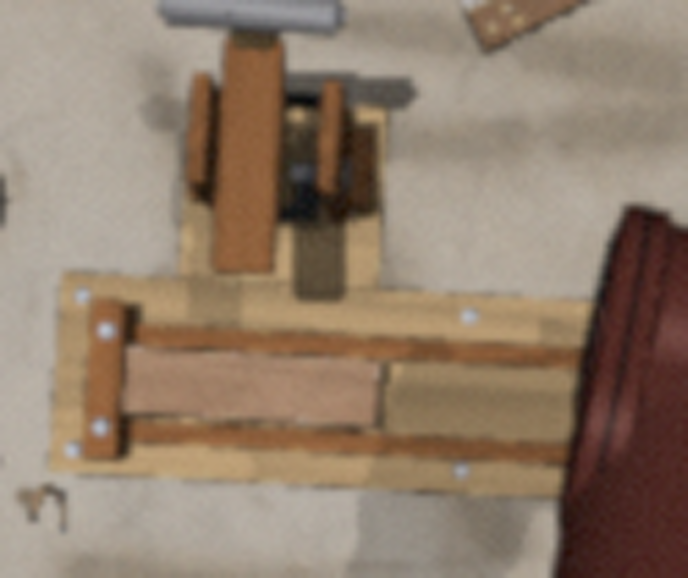

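The blank (125–380, 385) lies against the stop, straight in the lane. The gate arm is still raised and the robot is clear.

```bash
python3 -c "
from rig import job_done
print(job_done())"
```

```text
the job is handed in; nothing more can be done
None
```

The job is handed in (no verdict came back): in the last picture the gate arm stays raised, the blank lies straight against the end stop, the bystanders were never touched, and the robot is clear, with 13.8 s on the clock.

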